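# Pre-start check of the bench shredder: hopper hasp and gear oil dipstick

### The arm

A 6-joint arm with a two-finger parallel gripper is mounted at the origin on the work surface. World frame = base frame: x ahead of the robot, y to its left, z up, the work surface at z = 0. Lengths are in m, angles in degrees, forces in N, time in s.
With the tool pointing down it reaches from about 0.4 to 0.825 m from the base axis. Payload 7 kg.
Tool frame: the origin (TCP) lies on the centre line of the jaws, within the pads' length; the fingertips stand 19 mm ahead of it and the grasp point (between the pads) is the TCP (r.tip_extent is the distance from the TCP to the fingertips, in m); z points along the fingers, y is the line along which they close (so a half turn about z gives the same grasp; the last joint's range is limited). The gripper opens to 88 mm and grips with 3 to 60 N. Pads are 19 mm wide; open, the fingers measure 130 mm over their backs; the gripper's body (78 mm by 193 mm) begins 47 mm behind the grasp point.
Start: joints at [84.803, 20.546, 0.682, 0, -70.136, -16.507], TCP at [0.25, 0.627, 0.246] pointing down, gripper open.
Joint ranges: [-176.03, 176.03], [-82.01, 121.73], [-58.28, 71.71], [-173.87, 95.51], [-174.79, -0.11], [-173.66, 173.66]. Speed limits (degrees/s): [136.94, 136.94, 172.46, 180, 180, 180].

### API

Orientations are given as [roll, pitch, yaw] about the fixed x, y, z axes, in that order (R = Rz(yaw) Ry(pitch) Rx(roll)).
In Python, from plant import r gives the robot as it stands. The module is installed in compiled form; this text tells all that it offers.
- The arm moves only by the tool jog_arm, never from a script. Its argument "deltas" is a list that holds one entry, the list of rows, each a list of 5 numbers: the opening, from -1 (shut) to 1 (fully open), then the shift along the world's x, y, z in cm, then the turn about the world's z in rad. In form: [[[claw, dx, dy, dz, turn], ...]]. A call has 1 to 8 rows; each row shifts and turns the commanded pose from where the row before left it; what a row does not reach is not made up. A row lasts 1/8 s, in which the tool goes at most 62.5 mm and 10.7 degrees, less where a joint would pass 70% of its speed; a pose out of reach is approached as far as the arm can. A call with a gripper value outside its range is refused whole. The fingers move at their own pace and stop on an object; "force" is the grip in N (left out, the last holds). Time passes only in rows, so rows that do not move let the fingers close. It gives the time, the measured TCP pose, the force, the opening and the grip force at its end, in the units of the state.
- r.get_state(): the state, without advancing time (a new reading comes with each control period).
- r.capture(name): name is "scene" or "top" or "wrist"; returns the picture (420x560x3 uint8, blue, green, red); there is no depth.
- r.camera_info(name): a dict with "fx", "fy", "cx", "cy" (pixels), "view" (4x4, takes a point from world to camera coordinates). Camera axes: x right, y up, looking along -z (the intrinsics and any distortion apply to the point x, -y, -z); pixel columns grow to the right and rows downward; lengths in m; the calibration is good to about 2 mm. A picture is of the moment at which its call begins: read the wrist's pose just before it. camera_info takes no time and is no camera call; for the wrist camera it gives the pose at the moment of the call.
- r.close_job(): hands the job in; it is judged then, once.
The state is a dict: "time_s": time; "joints": joint angles; "qd": joint speeds; "joint_torque": joint torques, N m; "tcp_pos": TCP position; "eef_rot": TCP orientation; "contact_force": force on the tool from outside, world axes, zero at the start; "moment": the same for the moment, N m; "gripper_width": finger opening in m; "gripper_force": force on a finger pad.
Only numpy, scipy, OpenCV 4.12 (cv2) and the standard library are available. Lean on these libraries where they do the work, as an engineer would, in place of code of your own. Each camera call takes 0.05 s, during which the arm holds its last target. There are 200 camera calls.

### The job

Get the plastic shredder ready to start: swing the yellow hasp on the hopper lid down over its staple until it lies flat in its catch. Then check the gear oil: take the wiped dipstick by its orange cap, push it down the sloping red tube on the green gearbox until its collar sits on the mouth of the tube, without forcing it, and draw it out again. Finish while still holding it in the gripper, still and level with its marked side up, its tip over the empty red drip dish and clear above it, and leave the dishes and the other things on the table where they are.

Things in the scene. Friction and masses are not known exactly. Their poses are not given: they have to be found in the camera images.
- hasp (a joint): Hinge of the yellow hasp, rad: 0 = flat over the staple (closed, end stop), 1.57 = upright, at most 1.95. Turns about the shredder's y through hasp_hinge; stays where left (about 0.07 N m). Strap 24 mm wide, 5 thick, 107 long, at 0 towards -x. Staple shows through a slot 66 to 100 mm out: push the plain part, 30 to 60 mm out, on its back (+x side when upright, top when closed).
- hasp_hinge (a point): Middle of the hasp's hinge axis, on the hopper lid, 245 mm above the table (lid top 234 mm), 6 mm behind (+x) the hopper's centre; the staple is 83 mm from it towards -x and 14 mm higher. Axes are those of the shredder: y along the hinge, z up.
- shredder: Bench shredder, fixed. Origin at table level; x, y along its base plate (x -100..245, y -220..220 mm, 15 high). Green gearbox 110 x 104 mm at x 0, y -120, top 145 mm; grey motor behind it (x 55..238, top 118 mm), black terminal box on its +y side; steel cutter box with blue hopper at x 0, y 100 (flange 160 x 160 mm, 228 mm high, staple to 262 mm).
- tube_mouth (a point): Centre of the mouth of the red-painted dip tube, 165 mm above the table (at 62, -120 mm in the shredder's frame). z axis: out of the tube along its axis, towards the shredder's +x (away from the robot) and up, 40 degrees above level; y axis level. Tube 22 mm outside (27 at the mouth), bore 14 mm, about 19 at the mouth; open for more than the dipstick's length.
- dipstick: Dipstick lying level, 147 g, heavy end the cap. Origin on the axis at the collar's stop face (14 mm up as it lies); x axis to the tip; z axis out of the marked side (white strips on cap and rod, up at the start). Rod 7 mm thick, 115 mm long (last 6 mm thinner); collar 28 mm across, x -6..0; orange cap 28 x 28 mm, x -51..-6. In the tube its x points against tube_mouth's z.
- dip_tip (a point): End of the dipstick's rod, 115 mm from the collar's stop face; axes as the dipstick.
- drip_dish: Empty red plastic drip dish, round, 104 mm across the rim, 18 mm high, open on top; origin at the centre of its underside. It changes places with the two dishes of chips.
- blue_dish: Dark steel dish of the same size full of blue plastic chips; leave it alone. Origin at the centre of its underside.
- yellow_dish: Dark steel dish of the same size full of yellow plastic chips; leave it alone. Origin at the centre of its underside.
- spanner: Steel spanner, about 190 mm long, 9 mm thick, behind the motor; leave it alone. Origin at its middle on the table.
- screwdriver: Screwdriver with green handle, 150 mm long, far right; leave it alone. Origin at its middle on the table.
- oil_can: Grey oil bottle, 64 mm across, 160 mm high, with red cap, behind the dishes; leave it alone. Origin at the centre of its underside.

How it is judged (in metres and radians):
On the way, in this order (a step that is already met when the one before it is completed fails the run):
1. the hasp lies closed over its staple (value of joint hasp below 0.07 rad), for 0.2 s.
2. the dipstick is home in the tube, its collar on the mouth (z of dipstick in the frame of tube_mouth below 0.0035 m and distance between dipstick and tube_mouth below 0.009 m and angle between the x axis of dipstick and the z axis of tube_mouth, either way round below 0.1 rad), for 0.2 s.
3. the dipstick is drawn right out of the tube (z of dip_tip in the frame of tube_mouth above 0.005 m).
At the end, for the whole second after the job is handed in: Hasp closed (under 0.08 rad). The gripper alone holds the dipstick, still, level within 6 degrees, marked side up within 14 degrees, tip within 50 mm of the drip dish's centre from above and over 25 mm above its underside, touching no machine or dish (value of joint hasp below 0.08 rad and angle between dipstick's own x axis and vertical between 1.466 and 1.676 rad and angle between dipstick's own z axis and vertical below 0.25 rad and horizontal distance between dip_tip and drip_dish below 0.05 m and z of dip_tip in the frame of drip_dish above 0.025 m and contact force between dipstick and the fingers above 1 N and contact force between dipstick and shredder below 0.05 N and contact force between dipstick and drip_dish below 0.05 N and height (world z) of dipstick above 0.035 m and linear speed of dipstick below 0.02 m/s and contact force between dipstick and blue_dish below 0.05 N and contact force between dipstick and yellow_dish below 0.05 N); the arm keeps its last pose, push and grip.
It fails at once if the dipstick is forced against the shredder (over 40 N) (contact force between dipstick and shredder above 40 N).
It fails at once if a dish or another thing on the table is moved by more than 20 mm (distance of any of drip_dish, blue_dish, yellow_dish, spanner, screwdriver, oil_can from where it was at the start of the episode above 0.02 m).
It also fails if it takes over 70 s, if anything falls off the work surface, if the arm or the gripper's body presses on something with over 40 N, if the wrist force passes 120 N, or if a joint passes its speed limit or range.

## Working session

There is one attempt and no reset: what is moved stays moved. The work goes in short steps, Python scripts to look and compute and a tool call to move; the robot and the scene stay as the last step left them, time stands still between calls to the robot, and variables do not carry over. Pictures are saved under pics/ and viewed, at most 10 in all, crops included, and the job is handed in when it is done.

Besides the shell and the picture viewer there is one more tool, called after "Emit:" as name([rows], argument=value, ...), one row to a line, values as JSON. jog_arm: Moves the arm, as the interface text tells. Its arguments: {"type":"object","properties":{"deltas":{"type":"array"},"force":{"type":"number"}},"required":["deltas"]}

```bash
mkdir -p pics
cat > h.py <<'E'
import numpy as np, cv2
from plant import r
def ray(ci,u,v):
    V=np.array(ci["view"]);R=V[:3,:3];o=-R.T@V[:3,3]
    d=R.T@np.array([(u-ci["cx"])/ci["fx"],-(v-ci["cy"])/ci["fy"],-1]);return o,d/np.linalg.norm(d)
def plane(ci,u,v,z):
    o,d=ray(ci,u,v);return o+d*(z-o[2])/d[2]
def tri(rays):
    A=np.zeros((3,3));b=np.zeros(3)
    for o,d in rays:
        P=np.eye(3)-np.outer(d,d);A+=P;b+=P@o
    p=np.linalg.solve(A,b);return p,[np.linalg.norm(np.cross(p-o,d)) for o,d in rays]
def proj(ci,p):
    c=np.array(ci["view"])@np.r_[p,1];return ci["cx"]+ci["fx"]*c[0]/-c[2],ci["cy"]+ci["fy"]*-c[1]/-c[2]
E
python3 - <<'E'
from h import *
for n in("scene","top"):
    cv2.imwrite(f"pics/{n}0.png",r.capture(n)); c=r.camera_info(n);print(n,{k:(np.round(v,3).tolist()) for k,v in c.items()})
print(r.get_state(),r.tip_extent)
E
```

```text
scene {'fx': 527.113, 'fy': 527.113, 'cx': 265.76, 'cy': 216.654, 'view': [[0.056, 0.998, 0.016, 0.028], [-0.814, 0.037, 0.579, 0.368], [0.578, -0.046, 0.815, -1.707], [0.0, 0.0, 0.0, 1.0]]}
top {'fx': 484.103, 'fy': 484.103, 'cx': 277.912, 'cy': 208.111, 'view': [[-0.036, -0.999, -0.005, -0.015], [0.977, -0.036, 0.212, -0.606], [-0.212, 0.003, 0.977, -1.356], [0.0, 0.0, 0.0, 1.0]]}
{'time_s': 0.1, 'joints': array([ 8.48028326e+01,  2.05883279e+01,  6.40171904e-01, -1.73433225e-02,
       -7.01376804e+01, -1.65058753e+01]), 'qd': array([-0.01025521, -0.09288623,  0.16529258, -0.02011383, -0.02297226,
       -0.07515249]), 'joint_torque': array([-1.31422610e-03, -5.84162700e+01,  2.93751615e+01,  7.01537937e+00,
        1.01529653e-02, -5.36487744e-05]), 'tcp_pos': array([0.24949721, 0.6267567 , 0.24471508]), 'eef_rot': array([ 1.79913068e+02, -8.75658388e-03, -2.17089409e+01]), 'contact_force': array([ 0.37892468, -0.34106899, -0.26997891]), 'moment': array([ 0.0042608 , -0.03157731,  0.04797473]), 'gripper_force': 0.0, 'gripper_width': 0.08750867728325228} 0.019
```

View pics/scene0.png

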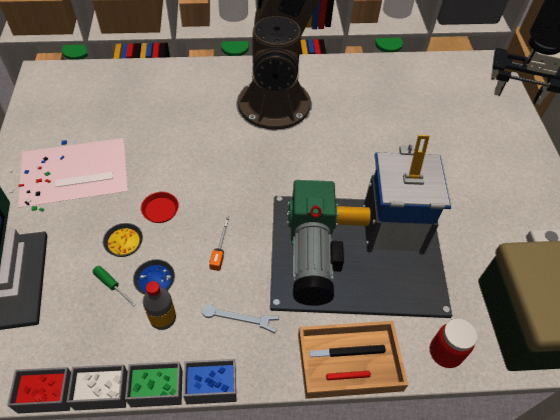

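View pics/top0.png

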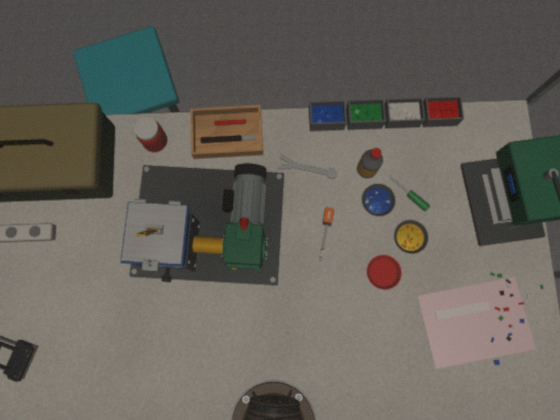

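Run:
```python
from h import *
im={n:cv2.imread(f"pics/{n}0.png") for n in("scene","top")}
R={"red":[((0,150,70),(6,255,255)),((174,150,70),(180,255,255))],"orange":[((6,170,150),(14,255,255))],"yellow":[((18,150,60),(28,255,255))],"amber":[((14,150,60),(22,255,255))]}
for n in im:
    h=cv2.cvtColor(im[n],cv2.COLOR_BGR2HSV)
    for k,L in R.items():
        m=sum(cv2.inRange(h,*l) for l in L).astype(np.uint8)
        _,_,s,c=cv2.connectedComponentsWithStats(m)
        for a,b in zip(s[1:],c[1:]):
            if a[4]>12: print(n,k,a.tolist(),b.round(1))
c=im["scene"][130:300,200:460];cv2.imwrite("pics/c1.png",cv2.resize(c,None,fx=3,fy=3,interpolation=2))
c=im["top"][155:290,115:345];cv2.imwrite("pics/c2.png",cv2.resize(c,None,fx=3.4,fy=3.4,interpolation=2))
```

```text
scene red [313, 39, 8, 15, 85] [316.6  46.2]
scene red [126, 43, 8, 15, 88] [129.7  50. ]
scene red [152, 43, 8, 15, 95] [155.4  50. ]
scene red [36, 179, 6, 3, 17] [ 38.6 180.1]
scene red [141, 192, 38, 31, 896] [159.2 206.8]
scene red [311, 205, 10, 12, 63] [315.4 211.2]
scene red [146, 281, 14, 13, 132] [152.3 287.2]
scene red [432, 325, 42, 31, 261] [450.3 344.9]
scene red [326, 371, 45, 9, 284] [347.9 374.9]
scene red [15, 373, 49, 30, 1205] [ 39.5 387.7]
scene orange [210, 250, 13, 16, 123] [215.8 257.6]
scene yellow [306, 18, 5, 9, 25] [308.8  23.2]
scene yellow [300, 39, 8, 15, 84] [303.6  46.3]
scene yellow [113, 43, 9, 16, 100] [117.4  50.4]
scene yellow [140, 43, 7, 15, 81] [142.7  50. ]
scene yellow [410, 135, 19, 43, 386] [418.3 157.3]
scene yellow [337, 206, 34, 19, 603] [353.1 215.2]
scene yellow [107, 228, 33, 27, 625] [123.3 241. ]
scene yellow [147, 304, 28, 23, 291] [162.7 318.2]
scene amber [306, 18, 5, 9, 25] [308.8  23.2]
scene amber [122, 21, 4, 8, 13] [123.8  24.6]
scene amber [55, 22, 11, 9, 25] [59.7 25.5]
scene amber [300, 39, 8, 15, 88] [303.7  46.3]
scene
[... 192 characters left out ...]
ene amber [107, 228, 33, 27, 336] [121.9 241.1]
scene amber [147, 304, 28, 23, 292] [162.6 318.2]
top red [428, 101, 31, 17, 483] [443.1 109. ]
top red [215, 120, 31, 5, 119] [229.8 121.9]
top red [139, 128, 23, 23, 148] [152.5 141.9]
top red [371, 149, 10, 9, 72] [375.7 152.9]
top red [240, 218, 8, 12, 72] [243.7 222.9]
top red [368, 255, 33, 32, 804] [383.7 270.9]
top orange [325, 209, 8, 13, 53] [328.4 214.6]
top yellow [397, 224, 27, 27, 529] [409.8 237.1]
top yellow [137, 232, 9, 4, 18] [142.1 233.8]
top yellow [192, 236, 31, 18, 461] [207.  244.5]
top amber [397, 224, 27, 27, 467] [410.  237.1]
top amber [137, 232, 9, 4, 18] [142.1 233.8]
top amber [192, 236, 31, 18, 457] [206.9 244.5]
```

View pics/c1.png

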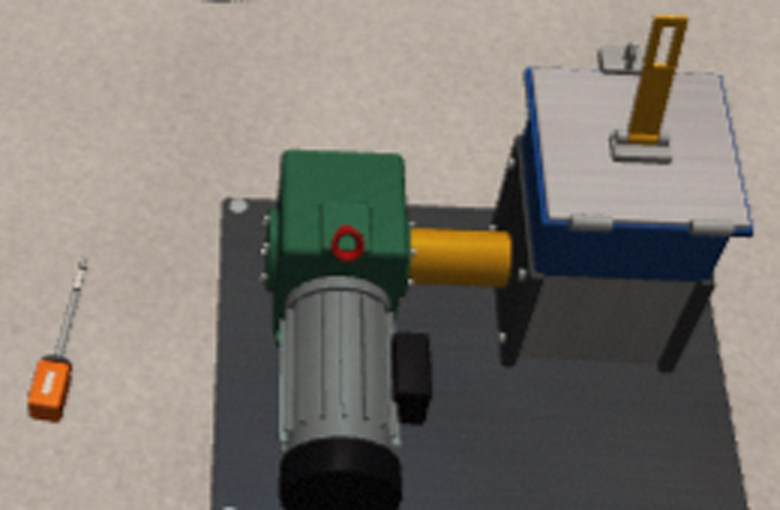

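View pics/c2.png

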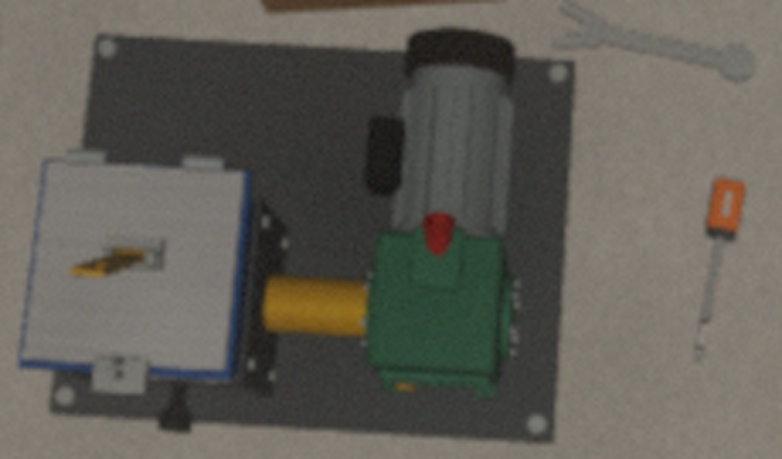

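Run:
```python
from h import *
S=r.camera_info("scene");T=r.camera_info("top")
t=lambda x,y:(115+x/3.4,155+y/3.4)
s=lambda x,y:(200+x/3,130+y/3)
C=np.array([plane(T,*t(*p),.015)[:2] for p in[(97,36),(574,62),(553,440),(50,410)]])
M=np.array([[.245,.22],[.245,-.22],[-.1,-.22],[-.1,.22]])
mc,mm=C.mean(0),M.mean(0);H=(M-mm).T@(C-mc);a=np.arctan2(H[0,1]-H[1,0],H[0,0]+H[1,1])
Rz=lambda a:np.array([[np.cos(a),-np.sin(a)],[np.sin(a),np.cos(a)]])
o=mc-Rz(a)@mm;print("shredder",o,np.degrees(a),"res",(C-(M@Rz(a).T+o)).round(4).tolist())
w=lambda x,y:o+Rz(a)@[x,y]
print("pred mouth",w(.062,-.12),"pred hinge",w(.006,.1))
def two(n,ps,pt):
    p,e=tri([ray(S,*ps),ray(T,*pt)]);print(n,p.round(4),np.round(e,4));return p
two("mouth",(315.6,211),(243.8,220.9));two("hinge",s(643,140),t(152,254));two("straptop",s(671,18),t(75,270))
two("lid far L",s(745,233),t(42,160));two("lid R near",s(528,68),t(236,376))
cap=two("cap",(215.8,257.6),(328.4,214.6));tip=two("tip",s(82,261),t(699,358))
d=two("dish",(159.2,206.8),(383.7,270.9))
two("col",s(58,358),t(721,233))
for n,p in(("mouth",[*w(.062,-.12),.165]),("hinge",[*w(.006,.1),.245])): print(n,proj(S,p),proj(T,p))
```

```text
shredder [0.50419741 0.18042452] -5.417909718998643 res [[-0.0028, -0.0017], [-0.0021, 0.0021], [0.0024, 0.0008], [0.0025, -0.0012]]
pred mouth [0.55459009 0.05510661] pred hinge [0.51961256 0.27941125]
mouth [0.5522 0.0574 0.1597] [0.0003 0.0003]
hinge [0.5235 0.2742 0.2413] [0.0087 0.0087]
straptop [0.493  0.2888 0.3445] [0.0035 0.0035]
lid far L [0.6007 0.3528 0.2217] [0.0032 0.0032]
lid R near [0.4306 0.2093 0.2248] [0.0039 0.0039]
cap [ 0.5883 -0.1887  0.0231] [0. 0.]
tip [ 0.4531 -0.1585  0.0093] [0.0003 0.0003]
dish [ 0.4145 -0.3431  0.0146] [0.0001 0.0001]
col [ 0.5618 -0.1816  0.0199] [0.0018 0.0018]
mouth (np.float64(314.8471620184272), np.float64(210.55584282734876)) (np.float64(244.3559016641611), np.float64(219.61400244737663))
hinge (np.float64(412.67069022689685), np.float64(174.51958263128296)) (np.float64(153.8206387665253), np.float64(230.40310509236247))
```

Emit:
jog_arm([
  [[-1, 3.4, -3.9, 2, 0.0355], [-1, 3.4, -3.9, 2, 0.0355], [-1, 3.4, -3.9, 2, 0.0355], [-1, 3.4, -3.9, 2, 0.0355], [-1, 3.4, -3.9, 2, 0.0355], [-1, 3.4, -3.9, 2, 0.0355], [-1, 3.4, -3.9, 2, 0.0355], [-1, 3.4, -3.9, 2, 0.0355]],
], force=20)

```text
time_s: 1.1
tcp_pos: [0.5223, 0.3136, 0.406]
eef_rot: [180.0, 0.0, -5.4]
contact_force: [0.7, 0.7, -0.2]
gripper_width: 0.0133
gripper_force: 0.0
```

Emit:
jog_arm([
  [[-1, 4, -4, 0, 0], [-1, 0, 0, -4.3, 0], [-1, 0, 0, -4.3, 0], [-1, 0, 0, 0, 0], [-1, 0, 0, 0, 0]],
])

```text
time_s: 1.72
tcp_pos: [0.5623, 0.2755, 0.3214]
eef_rot: [-180.0, -0.1, -5.4]
contact_force: [0.3, 0.3, 0.9]
gripper_width: 0.0002
gripper_force: 0.0
```

Run:
```python
from h import *
print(r.get_state()["tcp_pos"],r.get_state()["time_s"])
c=r.capture("scene")[90:230,340:500];cv2.imwrite("pics/c3.png",cv2.resize(c,None,fx=4,fy=4,interpolation=2))
```

```text
[0.56228407 0.27549701 0.32139895] 1.725
```

View pics/c3.png

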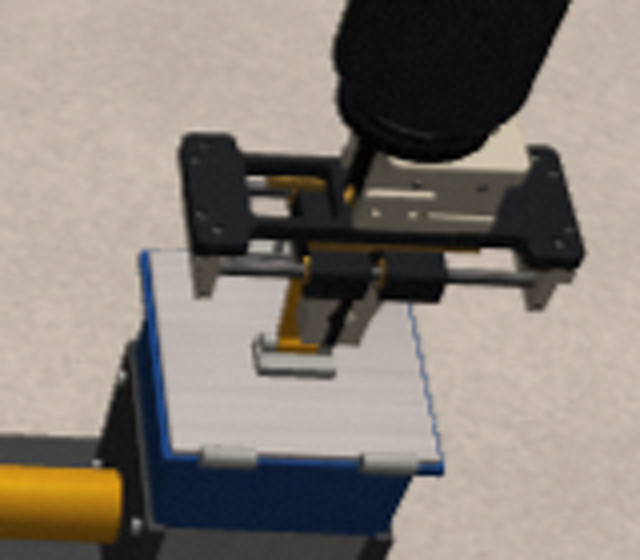

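Emit:
jog_arm([
  [[-1, -2.2, 0.2, 0, 0], [-1, -2.2, 0.3, 0, 0], [-1, -1.5, 0.15, -0.5, 0], [-1, -1, 0.1, -0.8, 0], [-1, -0.8, 0.1, -1.1, 0], [-1, -0.4, 0, -1.2, 0], [-1, 0, 0, 0, 0]],
])

```text
time_s: 2.65
tcp_pos: [0.48, 0.2832, 0.2819]
eef_rot: [179.9, 0.1, -5.4]
contact_force: [0.6, -0.4, 0.6]
gripper_width: 0.0004
gripper_force: 0.0
```

Emit:
jog_arm([
  [[-1, -0.2, 0, -0.8, 0], [-1, -0.1, 0, -0.6, 0], [-1, 0, 0, -0.3, 0], [-1, 0, 0, 0, 0]],
])

```text
time_s: 3.15
tcp_pos: [0.4776, 0.2835, 0.2668]
eef_rot: [180.0, -0.0, -5.4]
contact_force: [-1.5, -1.1, 3.1]
gripper_width: 0.0005
gripper_force: 1.7
```

Emit:
jog_arm([
  [[-1, 0, 0, -0.2, 0], [-1, 0, 0, 0, 0], [-1, 0, 0, 0, 0]],
])

```text
time_s: 3.52
tcp_pos: [0.4777, 0.2835, 0.2666]
eef_rot: [-179.9, -0.1, -5.4]
contact_force: [-6.6, -1.2, 14.8]
gripper_width: 0.0005
gripper_force: 7.3
```

Emit:
jog_arm([
  [[-1, 0, 0, 0.3, 0], [-1, 0, 0, 5.5, 0], [-1, 0, 0, 4.5, 0], [1, 1.2, -5.8, 0, -0.016], [1, 1.2, -5.8, 0, -0.016], [1, 1.2, -5.8, 0, -0.016], [1, 1.2, -5.8, 0, -0.016], [1, 1.2, -5.8, 0, -0.016]],
])

```text
time_s: 4.53
tcp_pos: [0.5377, -0.0083, 0.3674]
eef_rot: [-180.0, -0.0, -10.0]
contact_force: [1.6, 0.2, -0.3]
gripper_width: 0.0449
gripper_force: 0.0
```

Emit:
jog_arm([
  [[1, 1.2, -5.8, -2, -0.016], [1, 1.2, -5.8, -4, -0.016], [1, 1.2, -5.8, -4, -0.016], [1, 0, 0, -4, -0.01], [1, 0, 0, 0, 0], [1, 0, 0, 0, 0]],
])

```text
time_s: 5.28
tcp_pos: [0.5714, -0.1657, 0.2391]
eef_rot: [180.0, -0.1, -13.3]
contact_force: [-0.5, 0.0, 1.0]
gripper_width: 0.0872
gripper_force: 0.0
```

Run:
```python
from h import *
s=r.get_state();print(s["tcp_pos"],s["eef_rot"],s["gripper_width"],s["contact_force"])
w=r.capture("wrist");c=r.camera_info("wrist");print({k:(np.round(v,3).tolist()) for k,v in c.items()})
a=r.capture("scene")[110:250,340:480]
h=cv2.cvtColor(w,cv2.COLOR_BGR2HSV);m=cv2.inRange(h,(5,150,80),(16,255,255))
for q,b in zip(*[x[1:] for x in cv2.connectedComponentsWithStats(m)[2:]]):
    if q[4]>40:print(q,b.round(1),plane(c,*b,.028))
cs=max(cv2.findContours(m,0,1)[0],key=cv2.contourArea);print(cv2.minAreaRect(cs))
out=np.zeros((420,800,3),np.uint8);out[:,:520]=w[:,20:540];out[:280,520:]=cv2.resize(a,(280,280));cv2.imwrite("pics/w1.png",out)
```

```text
[ 0.57144711 -0.16568113  0.23912662] [ 1.79980236e+02 -9.03985932e-02 -1.32761574e+01] 0.08717431749263206 [-0.49237049  0.01938971  0.95052792]
{'fx': 309.156, 'fy': 309.156, 'cx': 282.629, 'cy': 211.191, 'view': [[-0.229, -0.973, -0.0, -0.031], [0.93, -0.218, -0.296, -0.533], [0.289, -0.068, 0.955, -0.562], [0.0, 0.0, 0.0, 1.0]]}
[286 149  23  39 688] [297.3 168. ] [ 0.59108912 -0.18779053  0.028     ]
[498 150   8   9  50] [501.5 154.2] [ 0.55375719 -0.41440321  0.028     ]
((297.0, 168.0), (38.0, 22.0), 90.0)
```

View pics/w1.png

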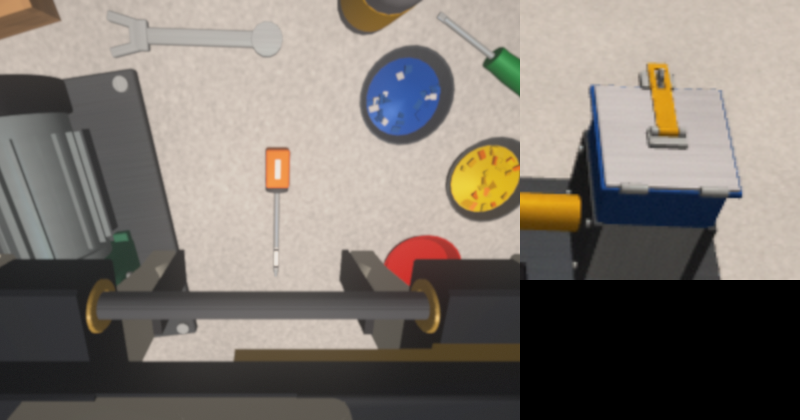

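Run:
```python
from h import *
S,T,W=[r.camera_info(n) for n in("scene","top","wrist")]
t=lambda x,y:(115+x/3.4,155+y/3.4)
s=lambda x,y:(200+x/3,130+y/3)
strip=tri([ray(S,*s(48,383)),ray(T,*t(727,205)),ray(W,297.5,169.5)]);print("capstrip",strip)
tip=tri([ray(S,*s(82,261)),ray(T,*t(699,358)),ray(W,296,271)]);print("tip",tip)
d=strip[0]-tip[0];print(np.linalg.norm(d[:2]),np.degrees(np.arctan2(d[1],d[0])))
c1,c2=plane(W,297.3,149,.028),plane(W,296.5,187.5,.014);print("cap back",c1,"collar~",c2, plane(W,296,271,.0105))
print(tri([ray(S,159.2,206.8),ray(T,383.7,270.9)]))
```

```text
capstrip (array([ 0.58725994, -0.18868738,  0.02048903]), [np.float64(0.00036951897345641476), np.float64(0.0015457385510397321), np.float64(0.001419399808625954)])
tip (array([ 0.45346578, -0.15784258,  0.00936258]), [np.float64(0.00037163807622095466), np.float64(0.0010637160161579755), np.float64(0.001423690457179499)])
0.13730359994003816 -12.982102386989963
cap back [ 0.61196443 -0.19220504  0.028     ] collar~ [ 0.56593437 -0.18172916  0.014     ] [ 0.45466492 -0.156621    0.0105    ]
(array([ 0.41448784, -0.34310842,  0.01464184]), [np.float64(0.00012784285514190355), np.float64(0.00012784285514191656)])
```

Emit:
jog_arm([
  [[1, 1.85, -2.2, -3, 0.005], [1, 0, 0, -5.5, 0], [1, 0, 0, -5.5, 0], [1, 0, 0, -4.5, 0], [1, 0, 0, -2.2, 0], [1, 0, 0, -0.9, 0], [1, 0, 0, 0, 0]],
], force=15)

```text
time_s: 6.25
tcp_pos: [0.59, -0.1875, 0.0225]
eef_rot: [-180.0, -0.1, -13.0]
contact_force: [0.0, 0.9, -0.2]
gripper_width: 0.0879
gripper_force: 0.0
```

Emit:
jog_arm([
  [[-1, 0, 0, 0, 0], [-1, 0, 0, 0, 0], [-1, 0, 0, 0, 0], [-1, 0, 0, 0, 0], [-1, 0, 0, 0, 0], [-1, 0, 0, 0, 0], [-1, 0, 0, 0, 0]],
])

```text
time_s: 7.12
tcp_pos: [0.5891, -0.1878, 0.0215]
eef_rot: [180.0, 0.0, -13.1]
contact_force: [-0.4, 0.2, -0.2]
gripper_width: 0.0277
gripper_force: 15.0
```

Emit:
jog_arm([
  [[-1, 0, 0, 3, 0], [-1, 0, 0, 6, 0], [-1, 0, 0, 6, 0], [-1, 1.4, 0, 5, 0], [-1, 3.1, 5.7, 0, 0.034], [-1, 3.1, 5.7, 0, 0.033], [-1, 3.1, 5.7, 0, 0.033], [-1, 3.1, 5.7, 0, 0.033]],
])

```text
time_s: 8.12
tcp_pos: [0.723, 0.0336, 0.2213]
eef_rot: [180.0, 0.0, -5.4]
contact_force: [0.4, -0.6, -1.2]
gripper_width: 0.028
gripper_force: 15.0
```

Emit:
jog_arm([
  [[-1, 0, 0, -1, 0], [-1, 0, 0, 0, 0], [-1, 0, 0, 0, 0]],
])

```text
time_s: 8.5
tcp_pos: [0.7221, 0.0306, 0.2117]
eef_rot: [180.0, 0.0, -5.5]
contact_force: [0.1, -0.4, -1.8]
gripper_width: 0.0279
gripper_force: 15.0
```

Run:
```python
from h import *
s=r.get_state();print(s["tcp_pos"],s["eef_rot"],s["gripper_width"],s["contact_force"])
w=r.capture("wrist");c=r.camera_info("wrist");print(np.round(c["view"],3).tolist())
a=r.capture("scene")
R=[((0,150,60),(6,255,255)),((174,150,60),(180,255,255))]
for n,i,ci in(("w",w,c),("s",a,r.camera_info("scene"))):
    h=cv2.cvtColor(i,cv2.COLOR_BGR2HSV);m=sum(cv2.inRange(h,*l) for l in R).astype(np.uint8)
    for q,b in zip(*[x[1:] for x in cv2.connectedComponentsWithStats(m)[2:]]):
        if q[4]>20 and (n=="w" or 280<b[0]<350 and 190<b[1]<300):print(n,q,b.round(1),plane(ci,*b,.165))
for p in([.5534,.0565,.165],[.727-.143,.04,.23]):print(proj(c,p),proj(r.camera_info("scene"),p))
out=np.zeros((600,800,3),np.uint8);out[:420,:560]=w;out[:400,560:]=cv2.resize(a[160:260,270:330],(240,400));cv2.imwrite("pics/w2.png",out[:420])
```

```text
[0.72212153 0.03064222 0.21174722] [ 1.79981775e+02  1.93881962e-02 -5.49672725e+00] 0.02786313813688271 [ 0.13549457 -0.40378523 -1.80892388]
[[-0.095, -0.995, 0.0, 0.099], [0.95, -0.091, -0.299, -0.656], [0.297, -0.028, 0.954, -0.573], [0.0, 0.0, 0.0, 1.0]]
w [ 134    0  104   29 1694] [185.6  14.4] [0.85811259 0.06798865 0.165     ]
(np.float64(269.8443443530637), np.float64(437.65830826239176)) (np.float64(315.3734664176028), np.float64(210.13142216242824))
(np.float64(287.86524826924386), np.float64(508.18805520691865)) (np.float64(312.27460289097303), np.float64(204.3302641301179))
```

View pics/w2.png

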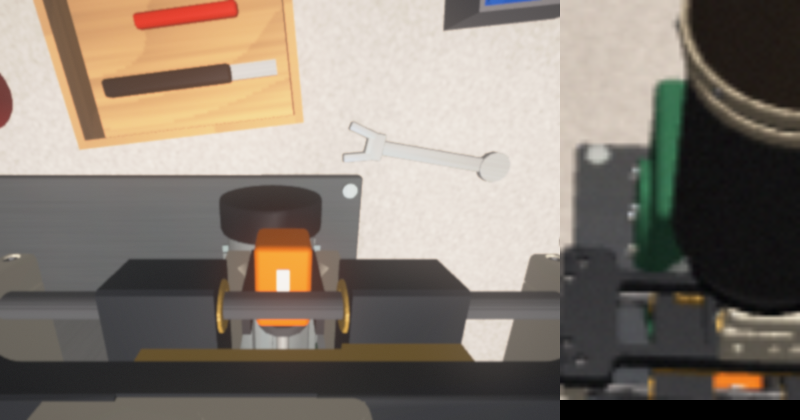

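Emit:
jog_arm([
  [[-1, -0.75, 1.1, -2, 0], [-1, 0, 0, -1.9, 0], [-1, 0, 0, 0, 0], [-1, 0, 0, 0, 0]],
])

```text
time_s: 9.1
tcp_pos: [0.7156, 0.0422, 0.1732]
eef_rot: [180.0, -0.0, -5.5]
contact_force: [-0.6, -0.7, -1.1]
gripper_width: 0.0277
gripper_force: 15.0
```

Run:
```python
from h import *
s=r.get_state();print(s["tcp_pos"],s["eef_rot"],s["contact_force"])
a=r.capture("top");T=r.camera_info("top")
for p in([.5543,.057,.165],s["tcp_pos"]-.141*np.array([.9955,-.0944,0])+[0,0,-.0075]):
    u,v=proj(T,p);print(u,v,(u-214)*10,(v-190)*10)
cv2.imwrite("pics/t2.png",cv2.resize(a[190:250,214:284],None,fx=10,fy=10,interpolation=2))
```

```text
[0.7155564  0.0422382  0.17317718] [ 1.79987962e+02 -3.96763575e-02 -5.45144931e+00] [-0.62197608 -0.73304357 -1.06122879]
243.6599039831187 219.74430972769036 296.5990398311871 297.44309727690364
244.0148628264346 212.13328385070008 300.1486282643461 221.33283850700082
```

View pics/t2.png

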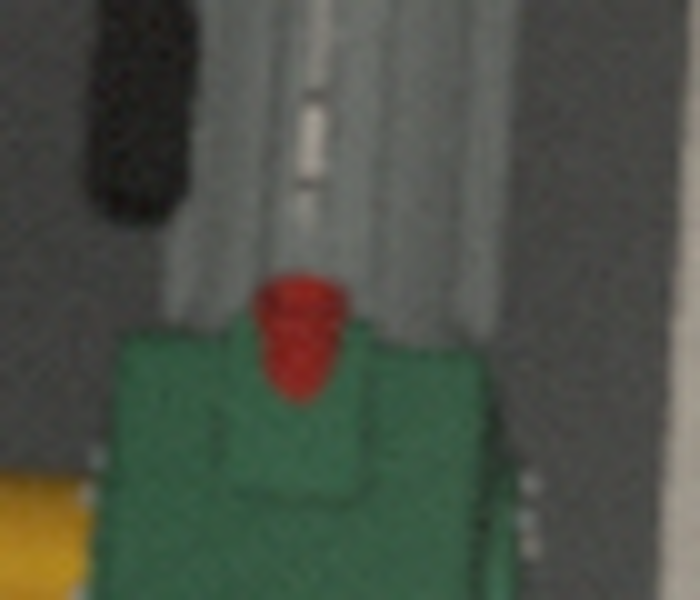

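Emit:
jog_arm([
  [[-1, -1.0, 0.1, 0, 0], [-1, -0.8, 0.07, 0, 0], [-1, -0.6, 0.05, 0, 0], [-1, -0.4, 0.04, 0, 0], [-1, 0, 0, 0, 0]],
], force=12)

```text
time_s: 9.78
tcp_pos: [0.6889, 0.0457, 0.174]
eef_rot: [-179.9, -0.3, -5.4]
contact_force: [5.6, -0.4, -1.7]
gripper_width: 0.0281
gripper_force: 12.0
```

Emit:
jog_arm([
  [[-1, -0.05, 0, 0.6, 0], [-1, -0.15, 0.01, 0.7, 0], [-1, -0.2, 0.02, 0.7, 0], [-1, 0, 0, 0, 0]],
])

```text
time_s: 10.28
tcp_pos: [0.684, 0.046, 0.1938]
eef_rot: [-180.0, -0.2, -5.4]
contact_force: [4.2, -0.9, -0.3]
gripper_width: 0.0281
gripper_force: 12.0
```

Run:
```python
from h import *
def cap(w):
    h=cv2.cvtColor(w,cv2.COLOR_BGR2HSV);m=cv2.inRange(h,(5,150,80),(16,255,255));m[:, :240]=0;m[:,330:]=0;m[:200]=0
    n,_,s,c=cv2.connectedComponentsWithStats(m);i=1+np.argmax(s[1:,4]);return s[i],c[i]
w=cv2.imread("pics/w2.png")[:, :560];print(cap(w));b=r.capture("wrist");print(cap(b))
t=r.capture("top")
out=np.zeros((420,800,3),np.uint8);out[:300,:350]=cv2.resize(t[190:250,214:284],(350,300));out[:400,360:760]=cv2.resize(b[200:360,200:360],(400,400));cv2.imwrite("pics/m3.png",out)
```

```text
(array([ 253,  228,   60,   64, 1854], dtype=int32), array([282.53398058, 251.57551241]))
(array([ 253,  226,   60,   66, 3413], dtype=int32), array([282.59917961, 257.67096396]))
```

View pics/m3.png

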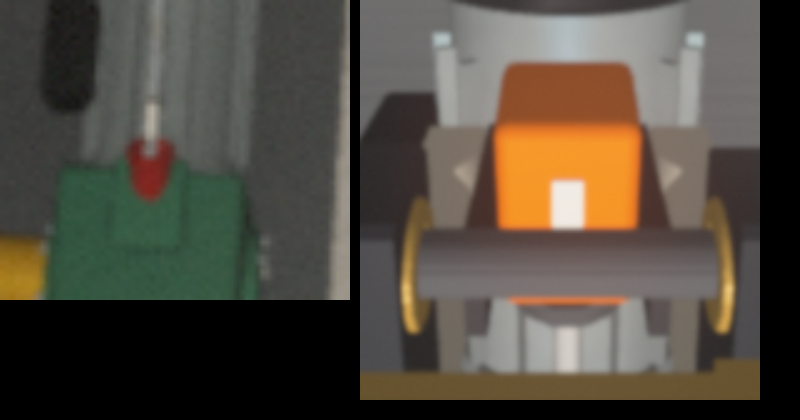

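```bash
cat >> h.py <<'E'
def pred(phi,off=0.0):
    """rows in wrist image of cap back-bottom, back-top edges for tip-down pitch phi (deg); TCP at cap centre+off"""
    s=r.get_state();c=r.camera_info("wrist");y=np.radians(s["eef_rot"][2]);ex=np.array([np.cos(y),np.sin(y),0]);P=s["tcp_pos"]+[0,0,-.0075]
    f=np.radians(phi);A=ex*np.cos(f)+np.array([0,0,np.sin(f)]);B=-ex*np.sin(f)+np.array([0,0,np.cos(f)])
    return [round(proj(c,P+A*(.0225+off)+B*z)[1],1) for z in(-.014,.014)]+[round(proj(c,P-A*(.0225-off)+B*.014)[1],1)]
E
python3 - <<'E'
from h import *
for o in(0,.002):
  for p in(0,4,8,12,20,30,40):print(o,p,pred(p,o))
w=cv2.imread("pics/w2.png");print([w[y,282].tolist() for y in range(224,292,4)])
E
```

```text
0 0 [np.float64(226.6), np.float64(247.4), np.float64(328.8)]
0 4 [np.float64(226.0), np.float64(250.8), np.float64(328.3)]
0 8 [np.float64(225.7), np.float64(254.4), np.float64(327.5)]
0 12 [np.float64(225.6), np.float64(258.2), np.float64(326.5)]
0 20 [np.float64(226.1), np.float64(266.2), np.float64(323.7)]
0 30 [np.float64(228.1), np.float64(276.6), np.float64(319.2)]
0 40 [np.float64(231.9), np.float64(287.2), np.float64(313.7)]
0.002 0 [np.float64(223.2), np.float64(243.4), np.float64(325.5)]
0.002 4 [np.float64(222.7), np.float64(246.9), np.float64(325.2)]
0.002 8 [np.float64(222.4), np.float64(250.7), np.float64(324.6)]
0.002 12 [np.float64(222.4), np.float64(254.7), np.float64(323.8)]
0.002 20 [np.float64(223.1), np.float64(263.1), np.float64(321.6)]
0.002 30 [np.float64(225.6), np.float64(274.3), np.float64(317.7)]
0.002 40 [np.float64(229.9), np.float64(285.7), np.float64(312.8)]
[[60, 62, 79], [49, 69, 113], [38, 75, 140], [38, 76, 141], [37, 77, 142], [39, 81, 151], [39, 113, 218], [55, 158, 246], [60, 169, 247], [58, 168, 247], [58, 168, 247], [95, 169, 245], [240, 243, 246], [240, 244, 246], [240, 243, 246], [239, 243, 246], [238, 242, 245]]
```

```bash
cat >> h.py <<'E'
def edge():
    w=r.capture("wrist")[:,262:302].astype(float);g=w[:,[0,1,2,3,4,5,34,35,36,37,38,39],2].mean(1)
    d=np.gradient(g);i=[k for k in range(215,292) if abs(d[k])>=8 and abs(d[k])==max(abs(d[k-4:k+5]))]
    return i,[round(float(d[k])) for k in i]
def show(name,q="top",box=(190,250,214,284),k=8):
    a=r.capture(q);cv2.imwrite(name,cv2.resize(a[box[0]:box[1],box[2]:box[3]],None,fx=k,fy=k,interpolation=2))
E
python3 - <<'E'
from h import *
print(edge(),r.get_state()["contact_force"])
w=r.capture("wrist");print(w[218:292:2,265].tolist())
T=r.camera_info("top");S=r.get_state()["tcp_pos"]
ex=np.array([.9955,-.0944,0])
for p in(0,3,5,8):
    f=np.radians(p)
    for L in(.141,.109,.09): 
        u,v=proj(T,S+[0,0,-.0075]-L*(ex*np.cos(f)+[0,0,np.sin(f)]));print(p,L,(u-214)*5,(v-190)*5)
E
```

```text
([224, 249, 291], [-9, 20, -55]) [4.69770337 0.44962346 0.80052852]
[[161, 165, 164], [160, 165, 165], [161, 165, 165], [130, 137, 155], [52, 82, 139], [43, 77, 139], [43, 78, 139], [42, 77, 139], [41, 77, 140], [41, 77, 141], [43, 79, 143], [42, 79, 142], [41, 79, 143], [41, 79, 143], [42, 80, 145], [39, 87, 165], [42, 107, 207], [39, 124, 231], [41, 137, 242], [44, 151, 245], [44, 154, 246], [44, 155, 246], [43, 154, 246], [42, 152, 246], [41, 153, 246], [43, 154, 246], [39, 153, 246], [41, 153, 246], [42, 152, 246], [40, 152, 246], [40, 152, 246], [41, 152, 246], [39, 151, 246], [40, 150, 246], [38, 150, 246], [37, 150, 246], [46, 131, 236]]
0 0.141 141.82080162642933 161.46203520795012
0 0.109 146.25065799692422 102.81176171988378
0 0.09 148.85906403959865 68.27706917550728
3 0.141 142.90089887991485 163.63617982560172
3 0.109 147.0632692211862 104.73837511515214
3 0.09 149.5192125571296 69.98662091729088
5 0.141 143.64237902322358 164.67714195238372
5 0.109 147.62270605576617 105.71041600853349
5 0.09 149.9744547653313 70.8703336454657
8 0.141 144.78389901970687 165.63170060684755
8 0.109 148.48634613877223 106.70225237745086
8 0.09 150.67839731953612 71.81279618297012
```

Run:
```python
from h import *
show("pics/t4.png",box=(205,235,229,259),k=18)
```

```text
(no output)
```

View pics/t4.png

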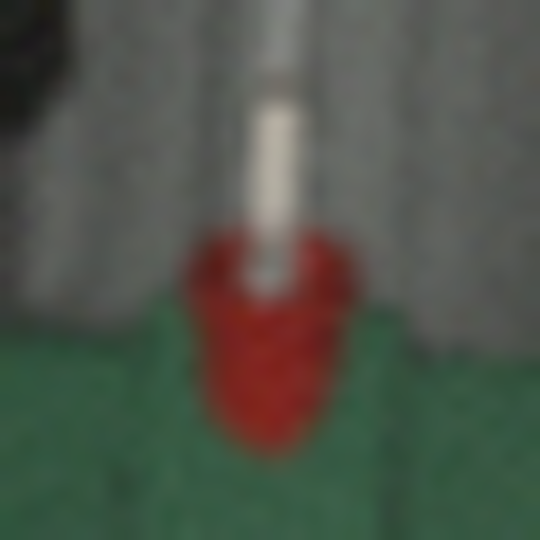

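Emit:
jog_arm([
  [[-1, 1.2, -0.1, 0, 0], [-1, 0, 0, -0.7, 0], [-1, 0, 0, -0.4, 0], [-1, 0, 0, 0, 0]],
], force=9)

```text
time_s: 11.02
tcp_pos: [0.6943, 0.0446, 0.1805]
eef_rot: [180.0, 0.1, -5.4]
contact_force: [-0.4, -1.2, -0.9]
gripper_width: 0.028
gripper_force: 9.0
```

Run:
```python
from h import *
print([r.get_state()["contact_force"].round(1).tolist() for _ in range(3)],r.get_state()["tcp_pos"],edge())
```

```text
[[-0.4, -1.2, -0.9], [-0.4, -1.2, -0.9], [-0.4, -1.2, -0.9]] [0.69431379 0.04455938 0.18051233] ([224, 246, 291], [21, 20, -55])
```

```bash
cat >> h.py <<'E'
def phi():
    w=r.capture("wrist").astype(float);w=np.hstack([w[:,262:270],w[:,297:304]]).mean(1)
    x=lambda ch,lv,a,b,s:next(k+(lv-ch[k])/(ch[k+1]-ch[k]) for k in range(a,b) if (ch[k]-lv)*(ch[k+1]-lv)<=0)
    lo=x(w[:,0],100,215,240,-1);hi=x(w[:,2],193,lo.__int__()+5,300,1)
    g=np.arange(-20,60,.5);s=[np.subtract(*pred(p)[1::-1]) for p in g];f=np.interp(hi-lo,s,g)
    return round(f,1),round(lo,1),round(hi,1),pred(f)
E
python3 - <<'E'
from h import *
print(phi());s=r.get_state();print(s["time_s"],s["tcp_pos"])
E
```

```text
Traceback (most recent call last):
  File "h.py", line 29, in phi
    lo=x(w[:,0],100,215,240,-1);hi=x(w[:,2],193,lo.__int__()+5,300,1)
  File "h.py", line 28, in <lambda>
    x=lambda ch,lv,a,b,s:next(k+(lv-ch[k])/(ch[k+1]-ch[k]) for k in range(a,b) if (ch[k]-lv)*(ch[k+1]-lv)<=0)
                         ~~~~^^^^^^^^^^^^^^^^^^^^^^^^^^^^^^^^^^^^^^^^^^^^^^^^^^^^^^^^^^^^^^^^^^^^^^^^^^^^^^^^
StopIteration
```

```bash
sed -i 's/lo=x(w\[:,0\],100,215,240,-1)/lo=x(w[:,2]-w[:,0],50,205,245,1)/' h.py
python3 - <<'E'
from h import *
print(phi());s=r.get_state();print(s["time_s"],s["tcp_pos"])
E
```

```text
(np.float64(1.5), np.float64(224.3), np.float64(246.8), [np.float64(226.3), np.float64(248.7), np.float64(328.6)])
11.175 [0.69481773 0.04471307 0.18153761]
```

Emit:
jog_arm([
  [[-1, 0, 0, -0.5, 0], [-1, 0, 0, -0.3, 0], [-1, 0, 0, 0, 0], [-1, 0, 0, 0, 0]],
])

```text
time_s: 11.68
tcp_pos: [0.695, 0.0447, 0.1735]
eef_rot: [180.0, 0.0, -5.4]
contact_force: [0.7, -0.4, -0.4]
gripper_width: 0.0277
gripper_force: 9.0
```

Emit:
jog_arm([
  [[-1, 0, 0, -0.2, 0], [-1, 0, 0, 0, 0]],
])

```text
time_s: 11.92
tcp_pos: [0.695, 0.0447, 0.1715]
eef_rot: [180.0, 0.0, -5.4]
contact_force: [-0.3, 0.4, -0.5]
gripper_width: 0.0278
gripper_force: 9.0
```

Emit:
jog_arm([
  [[-1, 0, 0, -0.2, 0], [-1, 0, 0, 0, 0]],
])

```text
time_s: 12.18
tcp_pos: [0.6951, 0.0447, 0.1695]
eef_rot: [180.0, 0.0, -5.4]
contact_force: [0.6, 0.1, -1.7]
gripper_width: 0.028
gripper_force: 9.0
```

Run:
```python
from h import *
s=r.get_state();print(s["time_s"],s["tcp_pos"],s["moment"]);print(phi())
```

```text
12.175 [0.69506547 0.04468552 0.1694603 ] [-0.0674201   0.01170417 -0.01872688]
(np.float64(-2.1), np.float64(224.7), np.float64(243.5), [np.float64(226.9), np.float64(245.8), np.float64(329.0)])
```

Emit:
jog_arm([
  [[-1, -0.5, 0.05, 0, 0], [-1, -0.5, 0.05, 0, 0], [-1, -0.3, 0.03, 0, 0], [-1, 0, 0, 0, 0]],
])

```text
time_s: 12.72
tcp_pos: [0.6824, 0.0462, 0.1701]
eef_rot: [-180.0, -0.1, -5.4]
contact_force: [3.1, -0.9, -1.7]
gripper_width: 0.028
gripper_force: 9.0
```

Run:
```python
from h import *
s=r.get_state();print(s["time_s"],s["tcp_pos"],s["moment"]);print(phi())
```

```text
12.725 [0.68238746 0.04618558 0.17008396] [-0.11221921 -1.19510448  0.03478912]
(np.float64(-2.7), np.float64(225.4), np.float64(243.7), [np.float64(227.1), np.float64(245.2), np.float64(329.0)])
```

Emit:
jog_arm([
  [[-1, -0.1, 0.01, 0.5, 0], [-1, -0.2, 0.02, 0.7, 0], [-1, 0, 0, 0, 0]],
])

```text
time_s: 13.15
tcp_pos: [0.6788, 0.0463, 0.1824]
eef_rot: [-180.0, -0.0, -5.4]
contact_force: [2.9, -0.5, 0.1]
gripper_width: 0.0278
gripper_force: 9.0
```

Run:
```python
from h import *
s=r.get_state();print(s["time_s"],s["tcp_pos"],s["moment"]);print(phi())
```

```text
13.15 [0.67879162 0.04632689 0.18239724] [-0.13722868 -0.6170934   0.0380115 ]
(np.float64(1.9), np.float64(223.6), np.float64(246.3), [np.float64(226.3), np.float64(249.1), np.float64(328.5)])
```

Emit:
jog_arm([
  [[-1, -0.15, 0.01, 0.7, 0], [-1, -0.2, 0.02, 0.8, 0], [-1, 0, 0, 0, 0]],
])

```text
time_s: 13.58
tcp_pos: [0.6754, 0.0467, 0.1975]
eef_rot: [-180.0, -0.0, -5.4]
contact_force: [0.4, 0.9, -1.9]
gripper_width: 0.0276
gripper_force: 9.0
```

Run:
```python
from h import *
s=r.get_state();print(s["time_s"],s["tcp_pos"],s["moment"]);print(phi())
```

```text
13.575 [0.67535569 0.04667944 0.19749771] [-0.02441226 -0.01990634 -0.03896874]
(np.float64(7.3), np.float64(222.4), np.float64(250.5), [np.float64(225.7), np.float64(253.8), np.float64(327.6)])
```

Run:
```python
from h import *
a=r.capture("top");o=cv2.imread("pics/top0.png")
for y in range(208,232):print(y,[tuple(a[y,x].tolist()) for x in(242,243,244,245,246)],o[y,244].tolist())
```

```text
208 [(96, 100, 97), (105, 111, 109), (125, 129, 125), (117, 123, 118), (95, 99, 98)] [87, 90, 89]
209 [(100, 105, 101), (112, 116, 115), (130, 133, 128), (119, 121, 116), (94, 98, 94)] [86, 90, 86]
210 [(97, 100, 99), (116, 122, 122), (131, 135, 131), (116, 119, 116), (91, 95, 94)] [88, 91, 88]
211 [(95, 101, 95), (111, 117, 118), (127, 131, 129), (111, 114, 113), (91, 96, 94)] [82, 84, 82]
212 [(100, 107, 102), (107, 112, 115), (118, 125, 127), (102, 107, 109), (94, 98, 95)] [84, 86, 85]
213 [(102, 104, 103), (125, 132, 135), (141, 149, 157), (115, 124, 127), (96, 100, 99)] [82, 86, 85]
214 [(102, 106, 104), (145, 153, 158), (167, 177, 183), (133, 143, 147), (97, 101, 98)] [86, 89, 88]
215 [(99, 103, 102), (146, 157, 164), (171, 181, 186), (134, 141, 145), (91, 96, 95)] [85, 90, 88]
216 [(96, 101, 102), (146, 158, 162), (163, 177, 181), (125, 134, 137), (94, 100, 98)] [77, 81, 83]
217 [(83, 89, 107), (147, 157, 166), (166, 176, 184), (124, 133, 142), (87, 93, 103)] [59, 62, 93]
218 [(66, 71, 122), (144, 153, 172), (165, 177, 185), (117, 126, 144), (58, 63, 105)] [34, 38, 108]
219 [(
[... 508 characters left out ...]
 (30, 37, 125), (31, 33, 122), (29, 36, 110)] [25, 28, 105]
225 [(30, 37, 122), (31, 35, 129), (26, 34, 128), (29, 34, 122), (33, 40, 111)] [30, 33, 110]
226 [(33, 39, 127), (31, 40, 131), (34, 35, 129), (27, 34, 120), (39, 45, 109)] [25, 30, 107]
227 [(37, 42, 126), (30, 33, 127), (33, 37, 129), (36, 39, 123), (44, 56, 100)] [24, 33, 107]
228 [(37, 46, 119), (35, 41, 128), (31, 39, 125), (39, 48, 114), (51, 69, 86)] [30, 35, 106]
229 [(50, 64, 97), (44, 56, 112), (43, 53, 112), (49, 64, 92), (59, 80, 69)] [37, 45, 94]
230 [(60, 85, 66), (58, 77, 77), (56, 75, 81), (66, 85, 69), (67, 89, 57)] [47, 64, 69]
231 [(68, 89, 55), (68, 87, 58), (66, 90, 57), (64, 86, 53), (68, 91, 57)] [55, 75, 49]
```

Emit:
jog_arm([
  [[-1, -0.2, 0.02, 0.7, 0], [-1, -0.3, 0.03, 0.8, 0], [-1, -0.3, 0.03, 0.7, 0], [-1, 0, 0, 0, 0]],
])

```text
time_s: 14.18
tcp_pos: [0.6677, 0.0475, 0.2198]
eef_rot: [-180.0, -0.1, -5.4]
contact_force: [-0.4, 0.5, -2.0]
gripper_width: 0.028
gripper_force: 9.0
```

Run:
```python
from h import *
s=r.get_state();print(s["time_s"],s["tcp_pos"],s["moment"]);print(phi())
```

```text
14.175 [0.66771355 0.04750009 0.21981244] [-0.05095622 -0.02632168 -0.01640112]
(np.float64(14.5), np.float64(222.4), np.float64(257.4), [np.float64(225.6), np.float64(260.7), np.float64(325.6)])
```

Run:
```python
from h import *
a=r.capture("top").astype(int);T=r.camera_info("top");P=r.get_state()["tcp_pos"]+[0,0,-.0075]
for y in range(196,226):print(y,[tuple(a[y,x].tolist()) for x in(242,243,244,245)])
ex=np.array([.9955,-.0944,0])
for p in(14.5,16.3,22.8):
    f=np.radians(p);print(p,[np.round(proj(T,P-L*(ex*np.cos(f)+[0,0,np.sin(f)])),1).tolist() for L in(.139,.129,.107)])
w=r.capture("wrist");print([w[k,266].tolist() for k in range(216,290,3)])
```

```text
196 [(91, 97, 93), (99, 103, 101), (124, 128, 126), (124, 128, 127)]
197 [(86, 92, 89), (101, 105, 105), (125, 129, 126), (124, 128, 125)]
198 [(87, 90, 89), (102, 108, 105), (125, 129, 127), (125, 128, 126)]
199 [(89, 93, 89), (101, 109, 105), (125, 128, 125), (122, 127, 126)]
200 [(89, 91, 90), (105, 107, 109), (125, 130, 127), (117, 121, 118)]
201 [(90, 94, 93), (104, 108, 107), (126, 129, 128), (113, 118, 117)]
202 [(88, 92, 91), (111, 116, 116), (128, 131, 130), (118, 122, 119)]
203 [(92, 98, 95), (116, 121, 121), (131, 134, 133), (113, 118, 115)]
204 [(92, 97, 93), (110, 116, 114), (127, 132, 130), (113, 115, 115)]
205 [(94, 99, 95), (113, 118, 118), (127, 133, 130), (112, 117, 115)]
206 [(94, 99, 96), (112, 118, 118), (126, 130, 132), (112, 116, 114)]
207 [(94, 100, 97), (110, 116, 116), (122, 128, 128), (109, 113, 112)]
208 [(92, 95, 93), (109, 116, 117), (120, 127, 129), (104, 110, 111)]
209 [(89, 93, 91), (106, 112, 112), (117, 126, 127), (100, 108, 106)]
210 [(90, 97, 95), (105, 112, 113), (116, 124, 127), (101, 107, 108)]
211 [(93, 98, 95), (106, 113, 114), (120, 129, 133
[... 835 characters left out ...]
 (32, 38, 119)]
224 [(31, 38, 122), (29, 36, 125), (29, 36, 124), (31, 35, 122)]
225 [(30, 35, 125), (30, 39, 129), (29, 35, 128), (36, 39, 125)]
14.5 [[242.3, 226.6], [242.5, 222.9], [242.9, 214.7]]
16.3 [[242.5, 226.4], [242.7, 222.7], [243.1, 214.6]]
22.8 [[243.0, 225.5], [243.2, 221.9], [243.5, 214.0]]
[[149, 152, 152], [150, 153, 153], [108, 119, 144], [45, 81, 144], [43, 81, 146], [43, 82, 148], [43, 82, 149], [42, 83, 152], [42, 83, 153], [40, 83, 155], [41, 84, 157], [40, 85, 159], [39, 85, 160], [40, 87, 163], [39, 106, 204], [41, 134, 239], [37, 142, 244], [31, 144, 245], [31, 144, 245], [29, 143, 245], [31, 144, 245], [31, 144, 245], [31, 143, 245], [30, 143, 245], [28, 142, 245]]
```

Emit:
jog_arm([
  [[-1, -0.45, 0.04, 0.7, 0], [-1, -0.5, 0.05, 0.65, 0], [-1, -0.6, 0.06, 0.6, 0], [-1, -0.65, 0.06, 0.6, 0], [-1, 0, 0, 0, 0]],
])

```text
time_s: 14.95
tcp_pos: [0.6451, 0.0496, 0.2451]
eef_rot: [-180.0, -0.0, -5.4]
contact_force: [-0.1, -0.2, -1.4]
gripper_width: 0.0281
gripper_force: 9.0
```

Run:
```python
from h import *
s=r.get_state();print(s["time_s"],s["tcp_pos"],s["moment"]);print(phi())
```

```text
14.95 [0.64510903 0.04962455 0.24508171] [-0.03021037 -0.01801925  0.00481687]
(np.float64(2.6), np.float64(224.4), np.float64(247.9), [np.float64(226.2), np.float64(249.6), np.float64(328.4)])
```

Run:
```python
from h import *
w=r.capture("wrist");print([(k,*w[k,266].tolist()) for k in range(216,300,3)])
a=r.capture("top").astype(int);T=r.camera_info("top");P=r.get_state()["tcp_pos"]+[0,0,-.0075]
for y in range(206,226):print(y,[tuple(a[y,x].tolist()) for x in(242,243,244,245)])
ex=np.array([.9955,-.0944,0])
for p in(4,15,25,38):
    f=np.radians(p);print(p,[np.round(proj(T,P-L*(ex*np.cos(f)+[0,0,np.sin(f)])),1).tolist() for L in(.139,.129,.107)])
```

```text
[(216, 125, 128, 128), (219, 126, 129, 128), (222, 123, 125, 127), (225, 71, 96, 150), (228, 44, 97, 182), (231, 44, 97, 184), (234, 44, 98, 186), (237, 41, 99, 187), (240, 42, 99, 189), (243, 38, 98, 189), (246, 38, 99, 191), (249, 39, 100, 192), (252, 36, 100, 193), (255, 36, 101, 194), (258, 38, 101, 196), (261, 36, 101, 197), (264, 34, 101, 197), (267, 35, 103, 200), (270, 42, 124, 228), (273, 55, 157, 245), (276, 39, 148, 245), (279, 26, 138, 244), (282, 27, 139, 244), (285, 29, 139, 244), (288, 25, 137, 243), (291, 50, 98, 179), (294, 61, 65, 80), (297, 67, 69, 83)]
206 [(88, 94, 91), (108, 114, 113), (111, 119, 119), (97, 102, 102)]
207 [(88, 92, 91), (109, 116, 116), (112, 119, 118), (92, 97, 99)]
208 [(91, 94, 91), (105, 113, 113), (114, 118, 120), (95, 100, 101)]
209 [(92, 96, 94), (108, 114, 115), (113, 120, 121), (95, 99, 99)]
210 [(91, 97, 94), (107, 115, 114), (112, 118, 118), (102, 109, 109)]
211 [(93, 97, 95), (109, 114, 114), (113, 118, 118), (103, 109, 108)]
212 [(97, 100, 99), (108, 112, 112), (112, 118, 119), (107, 110, 110)]
213 [(94, 98, 97), (108, 114, 115), (1
[... 344 characters left out ...]
128, 138, 146), (90, 97, 127)]
219 [(77, 83, 126), (121, 129, 148), (125, 134, 142), (87, 94, 131)]
220 [(73, 79, 116), (111, 120, 139), (110, 120, 131), (82, 88, 121)]
221 [(56, 60, 116), (79, 86, 128), (77, 86, 119), (54, 61, 110)]
222 [(39, 42, 124), (38, 43, 127), (35, 39, 120), (39, 40, 119)]
223 [(23, 31, 116), (32, 37, 123), (29, 35, 121), (30, 36, 118)]
224 [(26, 30, 120), (33, 41, 128), (26, 27, 122), (35, 37, 121)]
225 [(34, 40, 124), (28, 32, 128), (32, 38, 129), (38, 41, 126)]
4 [[240.1, 233.3], [240.3, 229.4], [240.9, 220.9]]
15 [[241.0, 233.2], [241.2, 229.4], [241.6, 221.1]]
25 [[241.9, 231.6], [242.0, 227.9], [242.3, 219.9]]
38 [[243.1, 227.2], [243.2, 224.0], [243.3, 216.8]]
```

Emit:
jog_arm([
  [[-1, -0.2, 0.02, 0.3, 0], [-1, -0.76, 0.07, -0.64, 0], [-1, -0.76, 0.07, -0.64, 0], [-1, 0, 0, 0, 0]],
])

```text
time_s: 15.6
tcp_pos: [0.6272, 0.0511, 0.2335]
eef_rot: [180.0, 0.1, -5.4]
contact_force: [-0.1, 0.1, -1.9]
gripper_width: 0.0278
gripper_force: 9.0
```

Emit:
jog_arm([
  [[-1, -0.76, 0.07, -0.64, 0], [-1, -0.76, 0.07, -0.64, 0], [-1, -0.76, 0.07, -0.64, 0], [-1, -0.76, 0.07, -0.64, 0], [-1, 0, 0, 0, 0]],
])

```text
time_s: 16.23
tcp_pos: [0.5971, 0.0539, 0.2082]
eef_rot: [180.0, 0.1, -5.4]
contact_force: [0.2, 0.4, -1.9]
gripper_width: 0.0278
gripper_force: 9.0
```

Emit:
jog_arm([
  [[-1, -0.76, 0.07, -0.64, 0], [-1, -0.76, 0.07, -0.64, 0], [-1, -0.38, 0.03, -0.32, 0], [-1, 0, 0, 0, 0]],
])

```text
time_s: 16.73
tcp_pos: [0.5786, 0.0556, 0.1925]
eef_rot: [180.0, 0.0, -5.4]
contact_force: [0.4, 0.5, -0.9]
gripper_width: 0.0284
gripper_force: 9.0
```

Emit:
jog_arm([
  [[-1, -0.23, 0.02, -0.19, 0], [-1, -0.15, 0.02, -0.13, 0], [-1, 0, 0, 0, 0]],
])

```text
time_s: 17.1
tcp_pos: [0.5758, 0.056, 0.19]
eef_rot: [-180.0, -0.1, -5.4]
contact_force: [1.6, -1.7, 1.5]
gripper_width: 0.0282
gripper_force: 9.0
```

Emit:
jog_arm([
  [[-1, -0.12, 0.01, -0.1, 0], [-1, -0.08, 0.01, -0.07, 0], [-1, 0, 0, 0, 0]],
])

```text
time_s: 17.48
tcp_pos: [0.5756, 0.0561, 0.19]
eef_rot: [-180.0, -0.3, -5.4]
contact_force: [5.3, -3.6, 7.1]
gripper_width: 0.0278
gripper_force: 9.0
```

Emit:
jog_arm([
  [[-1, 0, 0, 0, 0], [-1, 0, 0, 0, 0], [-1, 0.1, -0.01, 0.08, 0], [-1, 0.76, -0.07, 0.64, 0], [-1, 1.14, -0.11, 0.96, 0], [-1, 1.53, -0.14, 1.28, 0], [-1, 1.53, -0.14, 1.28, 0], [-1, 1.53, -0.14, 1.28, 0]],
], force=14)

```text
time_s: 18.48
tcp_pos: [0.6397, 0.0501, 0.2432]
eef_rot: [180.0, 0.1, -5.4]
contact_force: [0.0, 0.3, -1.4]
gripper_width: 0.0281
gripper_force: 14.0
```

Emit:
jog_arm([
  [[-1, 1.53, -0.14, 1.28, 0], [-1, 1.53, -0.14, 1.28, 0], [-1, 1.53, -0.14, 1.28, 0], [-1, 0, 0, 0, 0]],
])

```text
time_s: 18.98
tcp_pos: [0.6862, 0.0458, 0.2815]
eef_rot: [-180.0, -0.0, -5.5]
contact_force: [-0.1, -0.4, -0.3]
gripper_width: 0.028
gripper_force: 14.0
```

Emit:
jog_arm([
  [[-1, -1, -3, 0, 0], [-1, -1.6, -5, 0, 0], [-1, -1.6, -5, 0, 0], [-1, -1.6, -5, 0, 0], [-1, -1.6, -4, -1, 0], [-1, -1.6, -1.1, -4, 0], [-1, 0, 0, -5, 0], [-1, 0, 0, -4, 0]],
])

```text
time_s: 19.98
tcp_pos: [0.5933, -0.1852, 0.1393]
eef_rot: [-180.0, 0.1, -5.5]
contact_force: [0.5, -0.4, -0.9]
gripper_width: 0.0281
gripper_force: 14.0
```

Emit:
jog_arm([
  [[-1, 0, 0, -1.5, 0], [-1, 0, 0, -1.5, 0], [-1, 0, 0, -1.5, 0], [-1, 0, 0, -1.5, 0], [-1, 0, 0, 0, 0]],
], force=9)

```text
time_s: 20.6
tcp_pos: [0.5941, -0.185, 0.0803]
eef_rot: [-180.0, 0.1, -5.4]
contact_force: [-0.1, 0.2, -1.3]
gripper_width: 0.0279
gripper_force: 9.0
```

Emit:
jog_arm([
  [[-1, 0, 0, -1.2, 0], [-1, 0, 0, -1.2, 0], [-1, 0, 0, -1.2, 0], [-1, 0, 0, -0.8, 0], [-1, 0, 0, 0, 0]],
])

```text
time_s: 21.22
tcp_pos: [0.5941, -0.185, 0.0363]
eef_rot: [180.0, 0.1, -5.4]
contact_force: [0.4, 1.2, -2.2]
gripper_width: 0.0275
gripper_force: 9.0
```

Run:
```python
from h import *
w=r.capture("wrist");print([(k,*w[k,266].tolist()) for k in range(216,292,3)])
print(r.get_state()["tcp_pos"],[(p,pred(p)) for p in(-5,0,5,10,15,30)])
```

```text
[(216, 182, 193, 205), (219, 146, 156, 173), (222, 55, 75, 116), (225, 54, 74, 116), (228, 53, 74, 116), (231, 53, 74, 117), (234, 50, 73, 116), (237, 50, 72, 116), (240, 48, 71, 116), (243, 47, 77, 132), (246, 45, 95, 179), (249, 45, 111, 213), (252, 44, 121, 226), (255, 44, 121, 227), (258, 43, 121, 227), (261, 41, 120, 226), (264, 41, 120, 226), (267, 40, 120, 226), (270, 38, 119, 225), (273, 38, 118, 225), (276, 39, 119, 225), (279, 38, 118, 225), (282, 34, 116, 224), (285, 35, 116, 224), (288, 35, 116, 223), (291, 47, 83, 147)]
[ 0.59448422 -0.18507449  0.03683901] [(-5, [np.float64(227.5), np.float64(243.4), np.float64(329.1)]), (0, [np.float64(226.5), np.float64(247.4), np.float64(328.7)]), (5, [np.float64(225.8), np.float64(251.7), np.float64(328.0)]), (10, [np.float64(225.5), np.float64(256.4), np.float64(326.8)]), (15, [np.float64(225.6), np.float64(261.2), np.float64(325.4)]), (30, [np.float64(228.1), np.float64(276.7), np.float64(319.0)])]
```

Emit:
jog_arm([
  [[-1, 0, 0, -0.8, 0], [-1, 0, 0, -0.5, 0], [-1, 0, 0, -0.2, 0], [-1, 0, 0, 0, 0]],
])

```text
time_s: 21.78
tcp_pos: [0.5965, -0.1852, 0.0232]
eef_rot: [180.0, -0.2, -5.4]
contact_force: [2.5, 0.0, 2.6]
gripper_width: 0.0279
gripper_force: 9.0
```

Emit:
jog_arm([
  [[-0.1, 0, 0, 0, 0], [-0.1, 0, 0, 0, 0], [-0.1, 0, 0, 0, 0], [-0.1, 0, 0, 0, 0], [-1, 0, 0, 0, 0], [-1, 0, 0, 0, 0], [-1, 0, 0, 0, 0], [-1, 0, 0, 0, 0]],
], force=20)

```text
time_s: 22.78
tcp_pos: [0.5949, -0.1851, 0.0224]
eef_rot: [180.0, 0.0, -5.4]
contact_force: [0.3, -1.4, -0.9]
gripper_width: 0.0279
gripper_force: 20.0
```

Run:
```python
from h import *
s=r.get_state();print(s["tcp_pos"],s["gripper_width"],s["gripper_force"])
w=r.capture("wrist");print([(k,*w[k,266].tolist()) for k in range(216,292,3)])
h=cv2.cvtColor(r.capture("top"),cv2.COLOR_BGR2HSV)
m=(cv2.inRange(h,(0,150,70),(6,255,255))|cv2.inRange(h,(174,150,70),(180,255,255)))
for q,b in zip(*[x[1:] for x in cv2.connectedComponentsWithStats(m)[2:]]):
    if q[4]>300:print(q,b)
```

```text
[ 0.59487572 -0.18510134  0.02235364] 0.027860823840503562 19.999949634075165
[(216, 175, 187, 200), (219, 87, 103, 133), (222, 54, 74, 114), (225, 54, 73, 114), (228, 53, 74, 116), (231, 53, 73, 116), (234, 50, 79, 136), (237, 50, 99, 182), (240, 57, 125, 222), (243, 58, 134, 232), (246, 57, 134, 232), (249, 57, 133, 232), (252, 54, 132, 231), (255, 55, 132, 231), (258, 53, 131, 231), (261, 52, 130, 231), (264, 52, 130, 231), (267, 50, 130, 230), (270, 49, 128, 230), (273, 51, 129, 230), (276, 48, 128, 229), (279, 48, 127, 229), (282, 47, 127, 229), (285, 45, 125, 228), (288, 47, 125, 228), (291, 50, 87, 151)]
[428 101  31  17 482] [443.19917012 109.05186722]
[368 256  33  31 791] [383.59671302 270.74209861]
```

Emit:
jog_arm([
  [[-1, 0, 0, 2.5, 0], [-1, 0, 0, 5, 0], [-1, 0, 0, 5, 0], [-1, 0, 0, 5, 0], [-1, -1.1, -4.3, 0, 0], [-1, -1.1, -4.3, 0, 0], [-1, -1.1, -4.3, 0, 0], [-1, -1.1, -4.2, 0, 0]],
])

```text
time_s: 23.88
tcp_pos: [0.5503, -0.3572, 0.1972]
eef_rot: [-180.0, 0.0, -5.4]
contact_force: [-0.1, -0.4, -1.0]
gripper_width: 0.0282
gripper_force: 20.0
```

Emit:
jog_arm([
  [[-1, 0, 0, 0, 0], [-1, 0, 0, 0, 0], [-1, 0, 0, 0, 0], [-1, 0, 0, 0, 0]],
])

```text
time_s: 24.38
tcp_pos: [0.5513, -0.3552, 0.1975]
eef_rot: [-180.0, -0.0, -5.4]
contact_force: [-0.3, -0.3, -0.9]
gripper_width: 0.0276
gripper_force: 20.0
```

Run:
```python
from h import *
s=r.get_state();print(s["time_s"],s["tcp_pos"],s["eef_rot"],s["gripper_width"],s["gripper_force"],abs(s["qd"]).max())
w=r.capture("wrist");print([(k,*w[k,266].tolist()) for k in range(213,250,3)])
im=r.capture("scene");h=cv2.cvtColor(im,cv2.COLOR_BGR2HSV)
S=r.camera_info("scene");T=r.camera_info("top")
tip=s["tcp_pos"]-[.1364,-.0129,.0075];print("tip",tip,proj(T,tip),proj(S,tip))
# hasp: yellow in scene around lid
m=cv2.inRange(h,(14,150,60),(28,255,255))
for q,b in zip(*[x[1:] for x in cv2.connectedComponentsWithStats(m)[2:]]):
    if q[4]>60 and b[0]>380 and b[1]<220:print("hasp",q,b)
# rod against dish in top view
a=r.capture("top");mr=cv2.cvtColor(a,cv2.COLOR_BGR2HSV)[:,:,1];u,v=map(int,proj(T,tip))
for y in range(v-22,v+14,3):print(y,[int(mr[y,x]) for x in range(u-6,u+7,2)])
```

```text
24.375 [ 0.55131079 -0.35523852  0.19748717] [-1.79996028e+02 -4.81106151e-03 -5.36281853e+00] 0.02756857389863439 19.99986559152603 0.15757908401794032
[(213, 194, 206, 217), (216, 186, 199, 214), (219, 82, 102, 143), (222, 58, 81, 129), (225, 58, 81, 130), (228, 57, 82, 130), (231, 57, 81, 131), (234, 55, 90, 155), (237, 55, 112, 207), (240, 61, 140, 237), (243, 63, 150, 243), (246, 63, 149, 242), (249, 62, 149, 242)]
tip [ 0.41491079 -0.34233852  0.18998717] (np.float64(397.5166789445385), np.float64(264.98523348198336)) (np.float64(148.98395432490696), np.float64(164.55473744117143))
hasp [404 142  15  36 318] [411.1918239  160.71069182]
242 [33, 32, 30, 22, 80, 180, 183]
245 [32, 31, 33, 25, 63, 180, 185]
248 [30, 31, 31, 23, 17, 66, 158]
251 [31, 31, 32, 31, 31, 32, 26]
254 [33, 36, 33, 30, 30, 35, 32]
257 [146, 67, 37, 27, 29, 31, 34]
260 [182, 174, 136, 51, 32, 32, 29]
263 [192, 175, 171, 64, 26, 31, 33]
266 [183, 181, 185, 151, 137, 48, 31]
269 [187, 181, 179, 172, 158, 73, 32]
272 [178, 185, 182, 171, 165, 95, 36]
275 [183, 185, 181, 161, 163, 87, 32]
```

```bash
python3 -c "
from plant import r
print(r.close_job())"
```

```text
the job is handed in; nothing more can be done
None
```

The job is handed in: the hasp is closed, and the dipstick was pushed home at about 9 N and drawn right out. At the end the gripper held it still and level, marked side up, its tip over the red drip dish at about 19 cm; I had no verdict back from the judging.

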